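# Hook the caliper's return spring onto its anchor post with the spring puller

### The job

Take the spring puller from its holder, put its pin in the eye of the caliper's loose return spring, stretch the spring out past the anchor post and swing it over so that its hook catches the post and holds there by itself. Feel your way: the post may be clamped anywhere along its slot, so press the hook against it only gently, and do not overstretch the spring or touch it with the fingers. Stand the puller back in its holder and leave everything else on the bench where it is.

Things in the scene. Friction and masses are not known exactly. Their poses are not given: they have to be found in the camera images.
- puller: Spring puller, 91 mm tall, 0.1 kg, upright at the start. Origin at its pin's bottom tip, z up. From there: ball end 8.4 mm wide, pin 6 mm to z = 18 mm, shank 10 mm to z = 42, square black handle 26 x 26 mm to z = 88, faces square to x and y. Hold it hard (100 N) with the fingers closing along the pull: the pin hangs well below them, and the tool leans a little under load.
- holder: Fixed aluminium block 80 x 70 x 50 mm tall in which the puller stands; origin at the centre of its underside. Upright square hole 16 x 16 mm through its middle; the underside of the puller's handle rests on its top, the pin tip then being 8 mm above the bench.
- spring_end: Steel end piece of 5 mm wire, level, 26 mm above the bench, moving only in that plane. x outward along the spring, y left of that; origin on the pivot while unstretched. Coils to x = 60 mm; hook: side leg at y = -9.5, x = 73 to 100; V bend, bottom x = 105; lip at y = +9.5, ending at x = 94.5; then a closed eye. 14 mm wide inside, open to +y: the post enters there between coils and lip.
- spring_eye (a point): Centre of the round eye at the far end of the spring, 115 mm from the pivot when unstretched, 26 mm above the bench; the eye is about 14 mm wide inside. The puller's pin goes down into it; pin tip 14 mm above the bench is the right depth (the plate's top is at 10 mm).
- spring_pivot (a point): The spring's fixed end: axis of the upright pin on the caliper lever about which the spring swings freely, 26 mm above the bench.
- spring_stretch (a joint): Stretch of the spring in m, 0 when slack. It pulls towards the pivot with 2 N + 350 N/m x stretch. It is 14 to 19 mm with the hook home on the post; the lip clears the far side of the post from about 7 mm more than that (26 mm at most, a pull of about 11 N). Over 34 mm (13.9 N) it is overstretched.
- anchor: Slotted strip 18 x 64 x 4 mm on the plate; origin at its underside's centre, 10 mm above the bench; the slot runs along y. It carries the anchor post, 9 mm wide with a 13 mm head, top 36 mm above the bench, clamped anywhere from y = -20 to 20 mm, not measured: find it by feel. The spring starts on its -y side: swing it, stretched, to +y until its side leg meets the post, then let it back.
- fixture: Fixed aluminium plate 250 x 150 x 10 mm which carries the caliper casting (top 48 mm above the bench, along and over the +y edge), the lever with the spring pivot 85 mm to -x of the middle, the spring and the anchor strip. Origin at the centre of its underside, x from the pivot towards the anchor strip, y to the left of that.
- piston: Bystander: new chrome piston, a cup 54 mm in diameter and 50 mm tall. Leave alone.
- seal: Bystander: square-section rubber seal ring, 60 mm in diameter, 6 mm thick, flat on the bench. Leave alone.
- bracket: Bystander: aluminium caliper bracket, 150 x 65 x 22 mm. Leave alone.
- wrench: Bystander: wrench 120 mm long. Leave alone.
- jar: Bystander: jar of assembly paste, 60 mm in diameter and 60 mm tall. Leave alone.
- pads: Bystander: brake pad 110 x 55 x 16 mm. Leave alone.
There are look-alikes about, which are no part of the job. What is meant by the puller is not pink, and is the smaller of those in its own colour.

How it is judged:
By the outcome, as a careful person would: the job done as asked, in the order asked, and still so for the second after the job is handed in, with the robot touching nothing.
It also fails if it takes over 72 s, if anything falls off the work surface, if the arm or the gripper's body presses on something with over 40 N, if the wrist force passes 120 N, or if a joint passes its speed limit or range.

### The arm

A 6-joint arm with a two-finger parallel gripper is mounted at the origin on the work surface. World frame = base frame: x ahead of the robot, y to its left, z up, the work surface at z = 0. Lengths are in m, angles in rad, forces in N, time in s.
With the tool pointing down it reaches from about 0.275 to 0.775 m from the base axis. Payload 14.6 kg.
Tool frame: the origin (TCP) lies midway between the tips of the shut fingers; the grasp point (between the pads) lies 19 mm behind it; z points along the fingers, y is the line along which they close (so a half turn about z gives the same grasp; the last joint's range is limited). The gripper opens to 85 mm and grips with 20 to 120 N. Pads are 22 mm wide; open, the fingers measure 114 mm over their backs; the gripper's body (76 mm by 85 mm) begins 54 mm behind the grasp point. The pads swing forward as they close: fully open they stand 13 mm farther back than shut.
Start: joints at [-1.404, 0.263, -0.048, 1.259, 0, 1.415], TCP at [0.166, -0.498, 0.231] pointing down, gripper open.
Joint ranges: [-2.65, 2.65], [-0.89, 1.7], [-1.18, 1.37], [-2.13, 2.11], [-1.35, 1.29], [-3.14, 3.14]. Speed limits (rad/s): [1.89, 1.89, 2.57, 2.79, 3.14, 3.14].

### API

Orientations are given as a rotation vector (axis times angle).
In Python, from plant import * gives the robot as it stands.
- The arm moves only by the shell command python3 -m handwheel 'ROWS' [FORCE]. ROWS is JSON, a list of rows, each a list of 7 numbers: the shift along the world's x, y, z in m, then the turn, a rotation vector about the world's x, y, z in rad, then the closure, from 0 (fully open) to 1 (shut). A call has 1 to 8 rows; each row is the pose to reach, as a shift and turn from the pose commanded when the call began; what a row does not reach only later rows make up. A row lasts 1/8 s, in which the tool goes at most 62.5 mm and 10.7 degrees, less where a joint would pass 70% of its speed; a pose out of reach is approached as far as the arm can. A call with a gripper value outside its range is refused whole. The fingers move at their own pace and stop on an object; FORCE is the grip in N (left out, the last holds). Time passes only in rows, so rows that repeat a pose let the fingers close. It gives the time, the measured TCP pose, the force, the opening and the grip force at its end, in the units of the state.
- get_obs(): the state, without advancing time (a new reading comes with each control period).
- read_camera(name): name is "side" or "top" or "wrist"; returns a dict with "img" (420x560x3 uint8, blue, green, red), "z_map" (420x560 float32, m along the optical axis (not along the pixel's ray), 0 where there is no reading), "camera_matrix" (3x3 intrinsics, pixels), "extrinsics" (4x4, takes a point from camera to world coordinates). Camera axes: x right, y up, looking along -z (the intrinsics and any distortion apply to the point x, -y, -z); pixel columns grow to the right and rows downward; lengths in m; the calibration is good to about 2 mm. The wrist camera is an equidistant fisheye: a pixel r from the principal point sees the ray r / f radians off the axis. A picture is of the moment at which its call begins.
- close_job(): hands the job in; it is judged then, once.
Trained networks look in a picture, given as the dict that the camera call returned (one of the last four; its "shot" number tells which), for a name from the list of things; names that differ only in an ending like _2 or _b are one class to them, and where a whole thing is asked for, a point or a joint stands for the part that bears it (a point fixed in the world has none). Each returns a list of dicts, best first, with "confidence" (0 to 1); they miss things now and then, are a little off and sometimes report something else, mostly with a low value. They report only what shows in the picture. A call takes as long as a camera call. They do not tell look-alikes from the thing itself.
- outline_of(thing, picture): "pixels" (420x560 bool, what is visible of it) and "rect" ([left, top, right, bottom] in pixels, round what is visible of it).
The state is a dict: "time": time; "q": joint angles; "joint_vel": joint speeds; "effort": joint torques, N m; "eef_pos": TCP position; "tcp_rot": TCP orientation; "ft_force": force on the tool from outside, world axes, zero at the start; "ft_torque": the same for the moment, N m; "grip_width": opening from 0.0 (shut) to 1.0 (fully open); "finger_force": force on a finger pad.
Only numpy, scipy, OpenCV 4.12 (cv2) and the standard library are available. Lean on these libraries where they do the work, as an engineer would, in place of code of your own. Each camera call takes 0.05 s, during which the arm holds its last target. There are 200 camera calls.

## Working session

There is one attempt and no reset: what is moved stays moved. The work goes in short steps, Python scripts to look and compute and a shell command to move; the robot and the scene stay as the last step left them, time stands still between calls to the robot, and variables do not carry over. Pictures are saved under pics/ and viewed, at most 10 in all, crops included, and the job is handed in when it is done.

```bash
mkdir -p pics; ls
cat > h.py <<'E'
from plant import *
import numpy as np, cv2
def pts(p, mask=None):
    z=p["z_map"]; K=p["camera_matrix"]; T=p["extrinsics"]
    v,u=np.mgrid[0:z.shape[0],0:z.shape[1]]
    x=(u-K[0,2])/K[0,0]*z; y=-(v-K[1,2])/K[1,1]*z
    P=np.stack([x,y,-z,np.ones_like(z)],-1)@T.T
    return P[...,:3]
def pix(p,X):
    T=np.linalg.inv(p["extrinsics"]);c=T[:3,:3]@np.array(X)+T[:3,3];K=p["camera_matrix"]
    return K[0,0]*c[0]/-c[2]+K[0,2], K[1,1]*(-c[1])/-c[2]+K[1,2]
E
python3 - <<'E'
from h import *
print(get_obs())
for n in("top","side"):
    p=read_camera(n); cv2.imwrite(f"pics/{n}0.png",p["img"]); P=pts(p)
    print(n,p["camera_matrix"].tolist(),p["extrinsics"].round(3).tolist())
    for t in("puller","holder","spring_end","spring_eye","anchor","fixture","piston","seal","bracket","wrench","jar","pads"):
        for d in outline_of(t,p):
            m=d["pixels"]&(p["z_map"]>0)
            if m.sum(): print(t,round(d["confidence"],2),list(map(int,d["rect"])),np.median(P[m],0).round(3),P[m].min(0).round(3),P[m].max(0).round(3))
E
```

```text
pics
{'time': 0.0, 'q': array([-1.40428073e+00,  2.63534231e-01, -4.89202268e-02,  1.25940543e+00,
        5.34163239e-06,  1.41548330e+00]), 'joint_vel': array([-3.35686601e-05, -4.53714519e-04, -5.64918499e-04, -1.54327999e-03,
       -1.11904895e-03, -2.31973436e-03]), 'effort': array([ 3.76397307e-03, -6.37608576e+01,  3.84571052e+01,  1.33370372e-02,
        1.69016903e-04, -1.64720131e-06]), 'eef_pos': array([ 0.16600348, -0.49778135,  0.23082537]), 'tcp_rot': array([-3.09995722e+00, -5.03177986e-01,  9.66892877e-07]), 'ft_force': array([ 0.15663237, -0.55339896,  0.16099176]), 'ft_torque': array([ 0.0245434 , -0.04046204, -0.01549406]), 'finger_force': 0.0, 'grip_width': 0.997194214082617}
top [[403.48163216079723, 0.0, 279.9234322629423], [0.0, 403.48163216079723, 206.9241507706265], [0.0, 0.0, 1.0]] [[-0.034, 0.974, -0.224, 0.351], [-0.999, -0.034, 0.006, -0.037], [-0.001, 0.224, 0.975, 0.968], [0.0, 0.0, 0.0, 1.0]]
puller 0.95 [96, 231, 129, 260] [0.477 0.325 0.118] [ 0.459  0.31  -0.002] [0.523 0.406 0.131]
puller 0.74 [152, 244, 170, 261] [0.465 0.216 0.096] [0.451 0.206 
[... 2405 characters left out ...]
 -0.011  0.039]
fixture 0.61 [267, 197, 344, 261] [ 0.502 -0.029  0.012] [ 0.398 -0.193 -0.002] [0.606 0.083 0.051]
piston 0.96 [213, 279, 238, 313] [0.69  0.213 0.036] [0.665 0.183 0.003] [0.715 0.235 0.053]
seal 0.66 [378, 306, 404, 331] [0.334 0.264 0.005] [ 0.305  0.223 -0.001] [0.363 0.289 0.009]
bracket 0.96 [266, 155, 312, 170] [ 0.542 -0.399  0.014] [ 0.469 -0.428  0.   ] [ 0.615 -0.341  0.026]
wrench 0.73 [339, 160, 352, 179] [ 0.36  -0.34   0.008] [ 0.341 -0.406 -0.002] [ 0.377 -0.286  0.012]
jar 0.75 [200, 244, 226, 276] [0.734 0.115 0.047] [ 0.708  0.006 -0.002] [0.77  0.129 0.065]
pads 0.55 [207, 209, 233, 238] [ 0.734 -0.064  0.016] [ 0.706 -0.132  0.   ] [ 0.765 -0.022  0.021]
```

Run:
```python
import cv2,numpy as np
a=cv2.imread("pics/top0.png"); 
b=cv2.resize(a[180:280,90:240],(780,520),interpolation=cv2.INTER_CUBIC)
cv2.imwrite("pics/crop1.png",b)
cv2.imwrite("pics/crop2.png",cv2.resize(a[185:280,222:345],(780,602),interpolation=cv2.INTER_CUBIC)[:600])
```

```text
(no output)
```

View pics/top0.png

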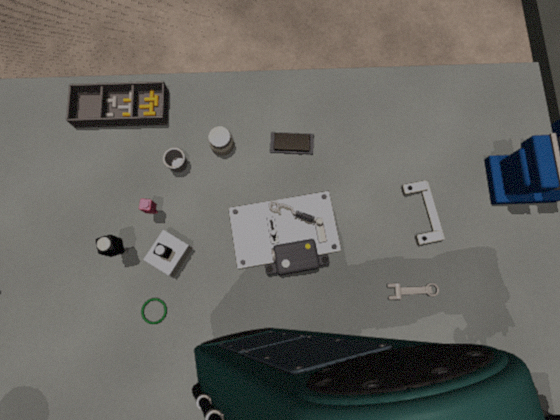

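View pics/crop1.png

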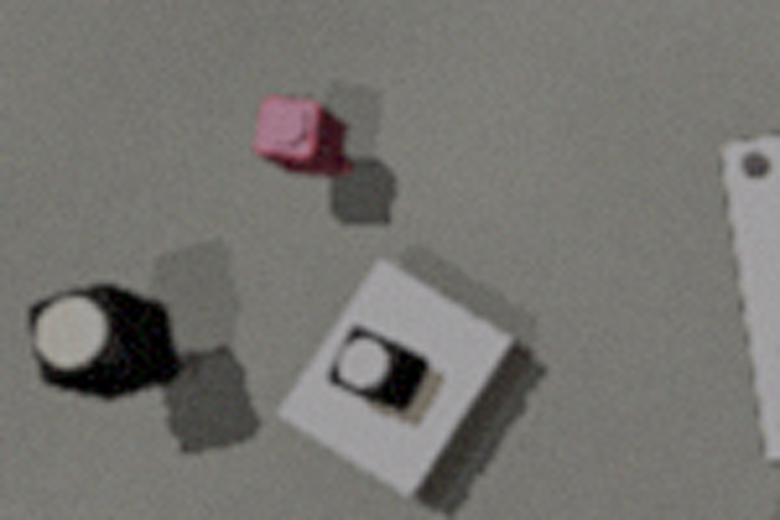

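View pics/crop2.png

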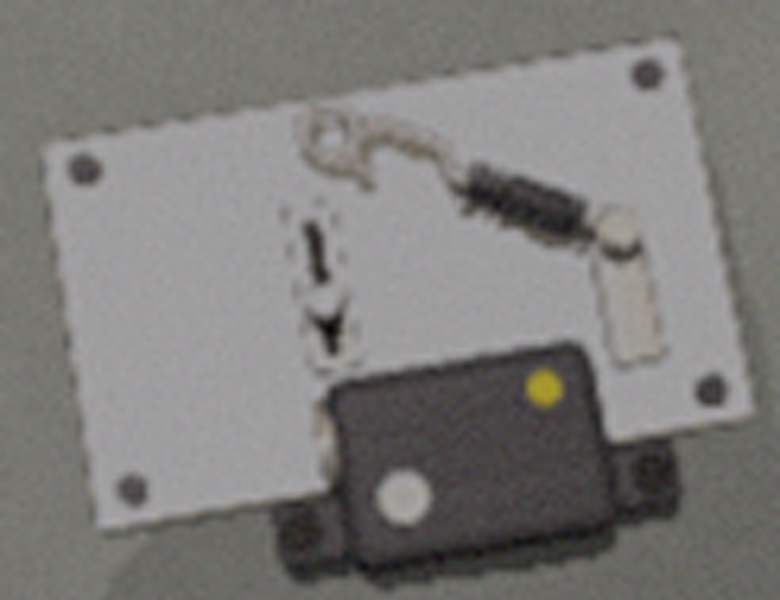

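Three pullers: black at (110,245), which is large (top 131 mm); pink at (148,205); and black in the holder at (162,252), with its top near 100 mm. The one in the holder is not pink and is the smaller of the two black ones, so it is the puller meant. The crop confirms this.

The fixture shows the pivot at crop (618,230), the eye at (330,130), the lip on the image-down (+y) side, and what looks like the post head at (325,305).

```bash
cat > m.py <<'E'
from h import *
def rect(xy):
    (c,s,a)=cv2.minAreaRect((xy*1000).astype(np.float32)); return np.round(c,1),np.round(s,1),round(a,1)
for n in("top","side"):
    p=read_camera(n);P=pts(p);g=p["img"].astype(int);z=P[...,2]
    X,Y=P[...,0],P[...,1]; ok=p["z_map"]>0
    near=ok&(abs(X-.46)<.08)&(abs(Y-.215)<.075)
    m=near&(abs(z-.05)<.006)&(g.sum(2)>270); 
    print(n,"holder top",m.sum(),rect(P[m][:,:2]))
    m2=near&(z>.085)&(z<.11)&(abs(X-.465)<.03)&(abs(Y-.217)<.03); print("puller top",m2.sum(),rect(P[m2][:,:2]),np.median(z[m2]))
    f=ok&(abs(X-.5)<.13)&(abs(Y+.05)<.16)&(abs(z-.01)<.004)&(g.sum(2)>300)
    k=cv2.morphologyEx(f.astype(np.uint8),cv2.MORPH_OPEN,np.ones((3,3)))
    print("fixture",f.sum(),rect(P[k>0][:,:2]))
E
python3 m.py
```

```text
top holder top 889 (array([467. , 222.5]), array([71.5, 80. ]), 57.6)
puller top 153 (array([466.4, 221.3]), array([24.8, 25.6]), 65.4) 0.09691707765825308
fixture 4780 (array([518.6, -49.2]), array([150.6, 249.9]), 7.9)
side holder top 704 (array([463.6, 219.9]), array([72.7, 80.8]), 57.5)
puller top 161 (array([463.9, 221.6]), array([26.7, 25.8]), 65.6) 0.09613043968801738
fixture 2529 (array([515.1, -51.1]), array([149.9, 255. ]), 8.0)
```

```bash
python3 -m handwheel '[[0.05,0.06,0,0,0,0.1,0],[0.09,0.12,0,0,0,0.2,0],[0.12,0.18,0,0,0,0.3,0],[0.16,0.24,0.0,0,0,0.35,0],[0.2,0.3,0,0,0,0.35,0],[0.22,0.36,0,0,0,0.35,0],[0.24,0.42,0,0,0,0.35,0],[0.25,0.48,0,0,0,0.35,0]]'
```

```text
time: 2.4
eef_pos: [0.4048, -0.0614, 0.2314]
tcp_rot: [2.966, 1.035, 0.001]
ft_force: [1.7, -0.1, -1.2]
grip_width: 0.999
finger_force: 0.0
```

```bash
cat > fx.py <<'E'
from h import *
C=np.array([.517,-.050]);a=np.radians(97.95);fx=np.array([np.cos(a),np.sin(a)]);fy=np.array([-fx[1],fx[0]])
def tofix(P): d=P[...,:2]-C; return np.stack([d@fx,d@fy],-1)*1000
def wpts(p):
    z=p["z_map"];K=p["camera_matrix"];v,u=np.mgrid[0:420,0:560]
    dx,dy=u-K[0,2],v-K[1,2];r=np.hypot(dx,dy)+1e-9;th=r/K[0,0];t=np.tan(th)*z
    return (np.stack([dx/r*t,-dy/r*t,-z,np.ones_like(z)],-1)@p["extrinsics"].T)[...,:3],th
def ortho(p,P,s=3.5,sel=None):  # fixture-frame ortho picture, s px/mm, x -110..60, y -75..65
    im=np.zeros((int(140*s),int(170*s),3),np.uint8);f=tofix(P)
    m=(p["z_map"]>0)&(P[...,2]>.003)&(P[...,2]<.06)
    if sel is not None:m&=sel
    o=np.argsort(P[m][:,2]);q=f[m][o];c=p["img"][m][o]
    for (x,y),cc in zip(q,c):
        i,j=int((65-y)*s),int((x+110)*s)
        if 1<=i<im.shape[0]-1 and 1<=j<im.shape[1]-1: im[i-1:i+2,j-1:j+2]=cc
    for x in range(-110,61,10): cv2.line(im,(int((x+110)*s),0),(int((x+110)*s),10 if x%50 else 25),(0,255,0),1)
    for y in range(-70,66,10): cv2.line(im,(0,int((65-y)*s)),(10 if y%50 else 25,int((65-y)*s)),(0,255,0),1)
    return im
E
python3 - <<'E'
from fx import *
p=read_camera("wrist");cv2.imwrite("pics/w1.png",p["img"]);print(p["camera_matrix"][0,0],p["extrinsics"].round(3).tolist())
P,th=wpts(p);cv2.imwrite("pics/w1o.png",ortho(p,P,4.2))
for lo,hi in((.033,.040),(.022,.032)):
    f=tofix(P);m=(p["z_map"]>0)&(P[...,2]>lo)&(P[...,2]<hi)&(abs(f[...,0]+20)<100)&(f[...,1]<30)&(f[...,1]>-70)
    n,l,st,c=cv2.connectedComponentsWithStats(m.astype(np.uint8))
    for i in range(1,n):
        if st[i,4]>15:q=f[l==i];print(lo,st[i,4],st[i,:4],q.mean(0).round(1),q.min(0).round(1),q.max(0).round(1),P[l==i][:,2].max().round(4))
E
```

```text
325.19226210127806 [[0.621, 0.747, 0.236, 0.465], [-0.783, 0.593, 0.187, -0.013], [0.0, -0.301, 0.954, 0.375], [0.0, 0.0, 0.0, 1.0]]
0.033 131 [307  74  13  13] [27.6  9.2] [21.   2.4] [33.9 15.5] 0.039
0.033 21 [375  82  10   7] [-34.3 -26.2] [-36.7 -31.1] [-31.8 -20.2] 0.0363
0.033 24 [378  85  10   7] [-39.  -24.7] [-41.8 -30.7] [-36.1 -20. ] 0.0367
0.033 23 [380  90   9   7] [-43.3 -21.7] [-46.  -26.5] [-40.8 -16.6] 0.0367
0.033 206 [384  94  17  25] [-57.7 -13.9] [-70.4 -24.1] [-45.7  -3.2] 0.0366
0.033 23 [394 116   8   7] [-71.7  -6.3] [-74.3 -11.1] [-69.2  -1.2] 0.0367
0.033 128 [398 125  13  13] [-84.4   1.5] [-92.1  -4.9] [-77.8   8.5] 0.0384
0.022 538 [342  28  44  57] [ -0.2 -48.8] [-38.  -67.5] [ 27.1 -26.4] 0.0315
0.022 85 [377  95  15  25] [-52.6  -8.7] [-65.9 -16.9] [-40.2  -0.8] 0.0319
0.022 67 [395 121  11  18] [-79.6   1.7] [-89.   -6.7] [-73.5   9.5] 0.0301
```

View pics/w1.png

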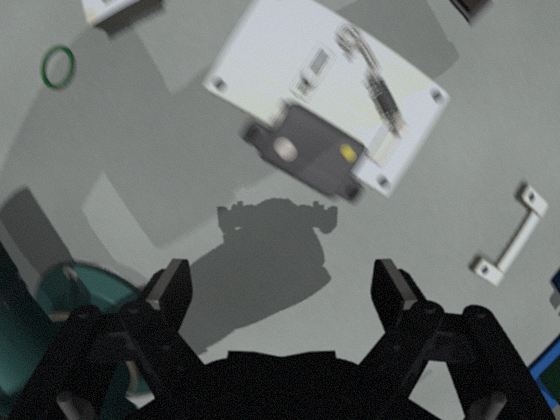

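View pics/w1o.png

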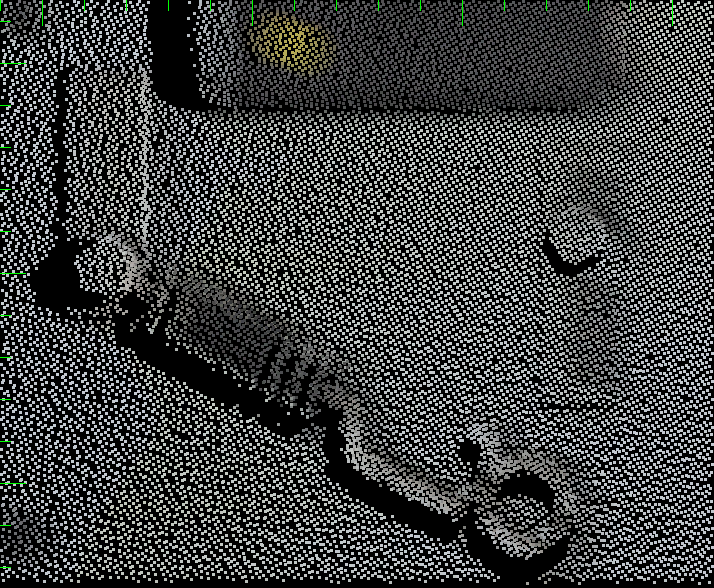

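The post head is at fixture (27.6, 9.2) mm, the pivot at (-84.4, 1.5), and the eye at about (15.5, -52). On to the puller.

```bash
python3 -c "
from h import *
print(get_obs()['q'].round(3))"
python3 -m handwheel '[[0.01,0.03,0,0,0,-0.18,0],[0.02,0.07,0,0,0,-0.36,0],[0.03,0.12,0,0,0,-0.54,0],[0.04,0.17,0,0,0,-0.72,0],[0.05,0.22,-0.02,0,0,-0.90,0],[0.06,0.28,-0.04,0,0,-1.10,0],[0.06,0.283,-0.04,0,0,-1.10,0],[0.06,0.283,-0.04,0,0,-1.10,0]]' 100
python3 - <<'E'
from fx import *
o=get_obs();print(o['q'].round(3),o['eef_pos'],o['ft_force'])
n=o['tcp_rot'];print("ty",(2*np.degrees(np.arctan2(n[1],n[0]))-90)%180)
p=read_camera("wrist");P,th=wpts(p);X,Y,Z=P[...,0],P[...,1],P[...,2]
m=(p["z_map"]>0)&(abs(X-.465)<.03)&(abs(Y-.221)<.03)&(abs(Z-.095)<.008)
print(m.sum(),cv2.minAreaRect((P[m][:,:2]*1000).astype(np.float32)),np.median(Z[m]))
m=(p["z_map"]>0)&(abs(X-.465)<.08)&(abs(Y-.221)<.08)&(abs(Z-.05)<.005)
print(m.sum(),cv2.minAreaRect((P[m][:,:2]*1000).astype(np.float32)),np.median(Z[m]))
E
```

```text
[-3.370e-01  6.400e-02 -2.990e-01  1.208e+00  2.000e-03  2.128e+00]
time: 3.45
eef_pos: [0.4075, -0.02, 0.198]
tcp_rot: [-3.025, 0.467, -0.01]
ft_force: [-0.5, -0.4, -0.4]
grip_width: 0.995
finger_force: 0.0
[-0.307  0.074 -0.383  1.12   0.081  3.14 ] [ 0.40745333 -0.0200367   0.19803   ] [-0.46624755 -0.37224637 -0.38954691]
ty 72.43920183088528
521 ((464.6255798339844, 219.523193359375), (25.35748863220215, 26.105417251586914), 65.26515197753906) 0.09626894587084475
2328 ((464.69921875, 221.07257080078125), (71.40303802490234, 81.74874114990234), 57.37018966674805) 0.05046340919844364
```

Joint 6 reached its limit, so I'll turn the other way, which gives the same grasp half a turn round.

```bash
python3 -m handwheel '[[0.00,0.03,0,0,0,0.18,0],[0.01,0.06,0,0,0,0.36,0],[0.02,0.09,0,0,0,0.54,0],[0.03,0.12,0,0,0,0.72,0],[0.04,0.15,0,0,0,0.90,0],[0.05,0.18,0,0,0,1.08,0],[0.055,0.21,0,0,0,1.26,0],[0.057,0.24,0,0,0,1.44,0]]' 100
python3 -m handwheel '[[0,0,0,0,0,0.18,0],[0,0,0,0,0,0.36,0],[0,0,0,0,0,0.54,0],[0,0,0,0,0,0.72,0],[0,0,0,0,0,0.90,0],[0,0,0,0,0,1.08,0],[0,0,0,0,0,1.26,0],[0,0,0,0,0,1.44,0]]'
cat > st.py <<'E'
from fx import *
o=get_obs();print(o['time'],o['q'].round(3),o['eef_pos'].round(4),o['tcp_rot'].round(3),o['ft_force'].round(2),o['ft_torque'].round(2),round(o['grip_width'],3),o['finger_force'])
n=o['tcp_rot'];print("ty",(2*np.degrees(np.arctan2(n[1],n[0]))-90)%180)
E
python3 st.py
```

```text
time: 4.5
eef_pos: [0.4652, 0.222, 0.1983]
tcp_rot: [-2.588, -1.662, 0.074]
ft_force: [-0.4, 0.5, 0.0]
grip_width: 0.997
finger_force: 0.0
time: 5.5
eef_pos: [0.465, 0.221, 0.1983]
tcp_rot: [-0.862, -3.001, 0.124]
ft_force: [-0.3, -0.2, 0.4]
grip_width: 1.0
finger_force: 0.0
5.5 [ 0.317  0.304 -0.083  1.243 -0.056  0.878] [0.465  0.221  0.1983] [-0.862 -3.001  0.124] [-0.28 -0.17  0.39] [ 0.02 -0.03 -0.02] 1.0 0.0
ty 57.941675968771165
```

```bash
cat >> fx.py <<'E'
from scipy.spatial.transform import Rotation as Ro
def fixrot(ang):
    R=Ro.from_rotvec(get_obs()['tcp_rot'])
    best=None
    for a in(ang,ang+180):
        y=np.array([np.cos(np.radians(a)),np.sin(np.radians(a)),0]);z=np.array([0,0,-1.]);T=Ro.from_matrix(np.stack([np.cross(y,z),y,z],1))
        d=(T*R.inv()).as_rotvec()
        if best is None or np.linalg.norm(d)<np.linalg.norm(best):best=d
    return best.round(4)
E
python3 - <<'E'
from fx import *
print(fixrot(65.4))
p=read_camera("wrist");P,th=wpts(p);X,Y,Z=P[...,0],P[...,1],P[...,2]
m=(p["z_map"]>0)&(abs(X-.465)<.03)&(abs(Y-.221)<.03)&(abs(Z-.095)<.008)
print(m.sum(),cv2.minAreaRect((P[m][:,:2]*1000).astype(np.float32)),np.median(Z[m]),Z[m].max())
E
```

```text
[ 0.0739 -0.0337  0.1301]
1066 ((464.2829895019531, 221.83779907226562), (25.954721450805664, 26.000606536865234), 65.3810806274414) 0.09728613611525298 0.10164567662463309
```

```bash
python3 -m handwheel '[[0,0,0,0.074,-0.034,0.13,0],[-0.0005,0,-0.04,0.074,-0.034,0.13,0],[-0.0005,0,-0.08,0.074,-0.034,0.13,0],[-0.0005,0,-0.12,0.074,-0.034,0.13,0],[-0.0005,0,-0.143,0.074,-0.034,0.13,0],[-0.0005,0,-0.143,0.074,-0.034,0.13,0],[-0.0005,0,-0.143,0.074,-0.034,0.13,0.3]]' 100
python3 st.py; python3 -c "
from fx import *
print(fixrot(65.4))"
```

```text
time: 6.42
eef_pos: [0.465, 0.2212, 0.0563]
tcp_rot: [0.68, 3.066, 0.001]
ft_force: [0.1, 0.5, 0.1]
grip_width: 0.819
finger_force: 0.0
6.425 [ 0.285  0.365 -0.407  0.798  0.     0.722] [0.465  0.2212 0.0563] [6.800e-01 3.066e+00 1.000e-03] [0.14 0.52 0.06] [-0.01 -0.06  0.01] 0.819 0.0
ty 64.98072215700745
[-0.0007  0.0009  0.0073]
```

```bash
python3 -m handwheel '[[0,0,0,0,0,0.007,0.5],[0,0,0,0,0,0.007,0.7],[0,0,0,0,0,0.007,1],[0,0,0,0,0,0.007,1],[0,0,0,0,0,0.007,1],[0,0,0,0,0,0.007,1],[0,0,0,0,0,0.007,1]]' 100; python3 st.py
```

```text
time: 7.3
eef_pos: [0.4647, 0.2211, 0.0561]
tcp_rot: [0.668, 3.069, 0.001]
ft_force: [-2.0, -1.1, 8.9]
grip_width: 0.294
finger_force: 97.8
7.3 [ 0.285  0.365 -0.408  0.797  0.     0.714] [0.4647 0.2211 0.0561] [6.680e-01 3.069e+00 1.000e-03] [-2.05 -1.1   8.89] [-0.2   0.45 -0.07] 0.294 97.77097463607788
ty 65.43874933775501
```

```bash
python3 -m handwheel '[[0,0,0.02,0,0,0,1],[0,0,0.05,0,0,0,1],[0,0,0.09,0,0,0,1],[0.01,-0.04,0.09,0,0,0.04,1],[0.03,-0.09,0.09,0,0,0.08,1],[0.05,-0.14,0.09,0,0,0.12,1],[0.075,-0.19,0.09,0,0,0.12,1],[0.1,-0.248,0.08,0,0,0.12,1]]' 100
python3 -m handwheel '[[0,0,-0.02,0,0,0,1],[0,0,-0.04,0,0,0,1],[0,0,-0.04,0,0,0,1],[0,0,-0.04,0,0,0,1]]'
cat > look.py <<'E'
from fx import *
import sys
o=get_obs()
p=read_camera("wrist");P,th=wpts(p);cv2.imwrite(f"pics/{sys.argv[1]}.png",p["img"])
X,Y,Z=P[...,0],P[...,1],P[...,2];f=tofix(P)
e=o['eef_pos'];print(e,fixrot(72))
sel=np.hypot(X-e[0],Y-e[1])<.02
for lo in np.arange(e[2]-.052,e[2]-.005,.005):
    m=sel&(Z>lo)&(Z<lo+.005)&(p["z_map"]>.02)
    if m.sum()>3: print(round(lo,3),m.sum(),P[m].mean(0).round(4),P[m].min(0).round(4),P[m].max(0).round(4))
cv2.imwrite(f"pics/{sys.argv[1]}o.png",ortho(p,P,4.2))
E
python3 look.py w2
```

```text
time: 8.3
eef_pos: [0.5648, -0.0274, 0.1362]
tcp_rot: [0.482, 3.103, 0.001]
ft_force: [1.7, 0.7, -0.4]
grip_width: 0.296
finger_force: 98.2
time: 8.8
eef_pos: [0.5642, -0.0256, 0.0964]
tcp_rot: [0.482, 3.104, 0.0]
ft_force: [-0.4, -1.0, -2.0]
grip_width: 0.293
finger_force: 98.4
[ 0.56415073 -0.02560193  0.09640152] [-0.0001  0.0011 -0.006 ]
0.049 30 [ 0.5615 -0.0242  0.0534] [ 0.5598 -0.029   0.0515] [ 0.565  -0.021   0.0543]
0.054 57 [ 0.5618 -0.0244  0.0564] [ 0.5599 -0.0286  0.0544] [ 0.5656 -0.0215  0.0593]
0.059 11 [ 0.5615 -0.0244  0.0606] [ 0.5608 -0.0266  0.0598] [ 0.5625 -0.0225  0.0617]
0.064 32 [ 0.56   -0.0242  0.0681] [ 0.559  -0.0286  0.066 ] [ 0.5632 -0.0204  0.0694]
0.069 38 [ 0.5598 -0.0236  0.072 ] [ 0.5587 -0.0277  0.0694] [ 0.5625 -0.0202  0.0743]
0.089 40 [ 0.5518 -0.0216  0.0937] [ 0.5488 -0.0325  0.0924] [ 0.5561 -0.0105  0.0944]
```

Run:
```python
import cv2
a=cv2.imread("pics/w2.png");b=cv2.imread("pics/w2o.png")
import numpy as np
a=a[:300,130:430];o=np.zeros((500,800,3),np.uint8);o[:400,:400]=cv2.resize(a,(400,400));b=b[200:588,250:650];o[:388,400:800]=b
cv2.imwrite("pics/w2c.png",o)
```

```text
(no output)
```

View pics/w2c.png

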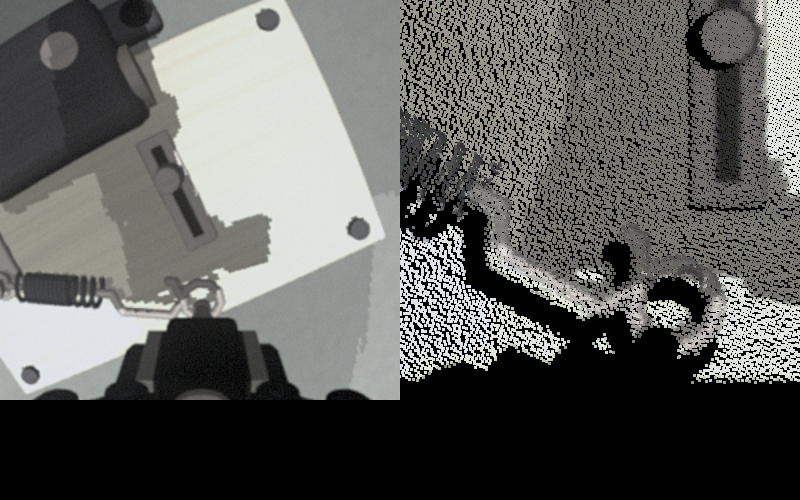

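Run:
```python
from fx import *
from scipy.optimize import least_squares as ls
def fit(P,m,w):
    q=P[m][:,:2]*1000
    for k in range(6):
        r=ls(lambda c:np.hypot(*(q-c).T)-9.5,w,loss='soft_l1',f_scale=1.).x;w=r
        d=np.hypot(*(P[m][:,:2]*1000-r).T);q=(P[m][:,:2]*1000)[abs(d-9.5)<3]
    r2=ls(lambda c:np.hypot(*(q-c[:2]).T)-c[2],[*w,9.5],loss='soft_l1').x
    return r.round(1),r2.round(1),len(q)
for n in("wrist","top","side"):
    p=read_camera(n);P=wpts(p)[0] if n=="wrist" else pts(p);Z=P[...,2]
    f=tofix(P)
    m=(p["z_map"]>0)&(Z>.021)&(Z<.033)&(np.hypot(f[...,0]-15.5,f[...,1]+52)<14)
    r,r2,k=fit(P,m,np.array([566.,-27.5])) if m.sum()>10 else (0,0,0);print(n,m.sum(),r,r2,k)
    f2=(p["z_map"]>0)&(Z>.0335)&(Z<.042)
    for c in((27.6,9.2),(-84.4,1.5)):
        mm=f2&(np.hypot(f[...,0]-c[0],f[...,1]-c[1])<9);q=P[mm][:,:2]*1000
        if mm.sum()>5:print(mm.sum(),np.array(cv2.minEnclosingCircle(q.astype(np.float32))[0]).round(1),q.mean(0).round(1),((q.min(0)+q.max(0))/2).round(1))
```

```text
wrist 556 [569.  -27.3] [569.2 -27.3   9.9] 492
324 [504.5 -23.7] [504.5 -23.7] [504.6 -23.8]
270 [ 527.7 -134.1] [ 527.4 -133.5] [ 527.6 -134.2]
top 0 0 0 0
27 [ 529.8 -133.3] [ 529.5 -133.2] [ 529.3 -133.4]
side 38 [569.2 -27. ] [569.3 -27.    9.6] 31
15 [504.5 -24.1] [503.6 -24.7] [503.9 -24. ]
13 [ 526.5 -135.7] [ 526.8 -134. ] [ 526.6 -135.7]
```

Pin is under the TCP, and the eye is at (569.0, -27.2). I'll move across and lower.

```bash
python3 -m handwheel '[[0.005,-0.0018,0,0,0,-0.05,1],[0.005,-0.0018,0,0,0,-0.05,1],[0.005,-0.0018,-0.012,0,0,-0.05,1],[0.005,-0.0018,-0.018,0,0,-0.05,1],[0.005,-0.0018,-0.022,0,0,-0.05,1],[0.005,-0.0018,-0.025,0,0,-0.05,1]]'; python3 st.py
```

```text
time: 9.75
eef_pos: [0.5688, -0.0275, 0.0703]
tcp_rot: [-0.56, -3.091, -0.0]
ft_force: [-0.6, -0.5, -1.0]
grip_width: 0.294
finger_force: 98.4
9.75 [-0.192  0.433 -0.245  0.893  0.     0.167] [ 0.5688 -0.0275  0.0703] [-0.56  -3.091 -0.   ] [-0.64 -0.55 -1.03] [-0.01 -0.01  0.04] 0.294 98.36599946022034
ty 69.46594756422564
```

```bash
python3 -m handwheel '[[0,0,-0.004,0,0,0,1],[0,0,-0.008,0,0,0,1],[0,0,-0.008,0,0,0,1],[0.001,0.0028,-0.008,0,0,0,1],[0.0022,0.0056,-0.008,0,0,0,1],[0.0033,0.0084,-0.008,0,0,0,1],[0.0036,0.0093,-0.008,0,0,0,1],[0.0036,0.0093,-0.008,0,0,0,1]]'; python3 st.py
```

```text
time: 10.75
eef_pos: [0.5725, -0.0183, 0.0626]
tcp_rot: [-0.56, -3.091, 0.0]
ft_force: [-1.0, -3.2, 0.9]
grip_width: 0.29
finger_force: 98.2
10.75 [-0.174  0.445 -0.248  0.878 -0.     0.184] [ 0.5725 -0.0183  0.0626] [-0.56  -3.091  0.   ] [-1.03 -3.18  0.85] [-0.87  0.31 -0.01] 0.29 98.18521499633789
ty 69.4617562489014
```

```bash
python3 -m handwheel '[[0.0014,0.0037,0,0,0,0,1],[0.0029,0.0075,0,0,0,0,1],[0.0043,0.0112,0,0,0,0,1],[0.0058,0.0149,0,0,0,0,1],[0.0072,0.0186,0,0,0,0,1],[0.008,0.0205,0,0,0,0,1],[0.008,0.0205,0,0,0,0,1],[0.008,0.0205,0,0,0,0,1]]'; python3 st.py
```

```text
time: 11.75
eef_pos: [0.5799, 0.0015, 0.0624]
tcp_rot: [-0.561, -3.09, 0.003]
ft_force: [-4.0, -10.7, -0.5]
grip_width: 0.291
finger_force: 98.5
11.75 [-0.137  0.456 -0.228  0.888 -0.002  0.222] [0.5799 0.0015 0.0624] [-5.61e-01 -3.09e+00  3.00e-03] [ -4.02 -10.68  -0.49] [-2.52  0.91  0.03] 0.291 98.4591007232666
ty 69.42984269773962
```

```bash
python3 -m handwheel '[[-0.0074,0.0038,0,0,0,0.052,1],[-0.0148,0.006,0,0,0,0.105,1],[-0.0223,0.0078,0,0,0,0.157,1],[-0.0299,0.0092,0,0,0,0.209,1],[-0.0375,0.0102,0,0,0,0.262,1],[-0.0452,0.0108,0,0,0,0.314,1],[-0.0529,0.011,0,0,0,0.367,1],[-0.0606,0.0108,0,0,0,0.419,1]]'; python3 st.py
```

```text
time: 12.75
eef_pos: [0.5202, 0.0121, 0.0628]
tcp_rot: [-0.097, 3.139, -0.004]
ft_force: [0.3, -11.1, -2.0]
grip_width: 0.294
finger_force: 98.5
12.75 [-0.132  0.367 -0.383  0.82  -0.002 -0.194] [0.5202 0.0121 0.0628] [-0.097  3.139 -0.004] [  0.35 -11.1   -2.05] [-2.77 -0.16 -0.01] 0.294 98.48376989364624
ty 93.53096002506805
```

```bash
python3 -m handwheel '[[-0.0025,-0.0002,0,0,0,0.02,1],[-0.0051,-0.0004,0,0,0,0.04,1],[-0.0077,-0.0006,0,0,0,0.06,1],[-0.0103,-0.0009,0,0,0,0.07,1],[-0.0128,-0.0012,0,0,0,0.07,1],[-0.0153,-0.0016,0,0,0,0.07,1],[-0.0179,-0.002,0,0,0,0.07,1],[-0.0179,-0.002,0,0,0,0.07,1]]'
cat > rt.py <<'E'
from fx import *
o=get_obs();d=o['eef_pos'][:2]-[.5276,-.1341];r=np.hypot(*d);u=d/r;t=np.array([-u[1],u[0]]);F=o['ft_force']
print(o['time'],"R",r*1000,"ang",np.degrees(np.arctan2(d[1],d[0])),"Fr",F[:2]@u,"Ft",F[:2]@t,"Fz",F[2],o['eef_pos'].round(4))
E
python3 rt.py
```

```text
time: 13.75
eef_pos: [0.5028, 0.01, 0.063]
tcp_rot: [-0.204, 3.134, -0.004]
ft_force: [2.2, -12.2, -0.2]
grip_width: 0.297
finger_force: 98.5
13.75 R 146.2515149460793 ang 99.7457170484604 Fr -12.375638382107033 Ft -0.15428075141975678 Fz -0.21368279948023972 [0.5028 0.01   0.063 ]
```

```bash
python3 -m handwheel '[[-0.0015,-0.0003,0,0,0,0,1],[-0.003,-0.0006,0,0,0,0,1],[-0.0045,-0.0009,0,0,0,0,1],[-0.005,-0.001,0,0,0,0,1],[-0.005,-0.001,0,0,0,0,1]]'; python3 rt.py
python3 -m handwheel '[[-0.0007,-0.0002,0,0,0,0,1],[-0.0013,-0.0003,0,0,0,0,1],[-0.0013,-0.0003,0,0,0,0,1]]'; python3 rt.py
python3 -m handwheel '[[-0.0007,-0.0002,0,0,0,0,1],[-0.0013,-0.0003,0,0,0,0,1],[-0.0013,-0.0003,0,0,0,0,1]]'; python3 rt.py
```

```text
time: 14.38
eef_pos: [0.4981, 0.0091, 0.063]
tcp_rot: [-0.204, 3.133, -0.004]
ft_force: [2.2, -11.3, -1.8]
grip_width: 0.297
finger_force: 98.5
14.375 R 146.16249249537776 ang 101.6442338486341 Fr -11.537735827016135 Ft 0.16534297544553578 Fz -1.755741810759729 [0.4981 0.0091 0.063 ]
time: 14.75
eef_pos: [0.4968, 0.0088, 0.063]
tcp_rot: [-0.204, 3.133, -0.004]
ft_force: [2.2, -11.6, -1.7]
grip_width: 0.296
finger_force: 98.5
14.75 R 146.15376798717304 ang 102.1558182967927 Fr -11.759889703006587 Ft 0.31404037513977484 Fz -1.7108577805312526 [0.4968 0.0088 0.063 ]
time: 15.12
eef_pos: [0.4956, 0.0085, 0.063]
tcp_rot: [-0.204, 3.133, -0.004]
ft_force: [2.4, -11.7, -1.9]
grip_width: 0.293
finger_force: 98.5
15.125 R 146.12639414988126 ang 102.66282374074147 Fr -11.912006241460626 Ft 0.2157287966594468 Fz -1.8623424390454073 [0.4956 0.0085 0.063 ]
```

```bash
for i in 1; do python3 -m handwheel '[[-0.0006,-0.0002,0,0,0,0,1],[-0.0013,-0.0003,0,0,0,0,1],[-0.0013,-0.0003,0,0,0,0,1]]' >/dev/null; python3 rt.py
python3 -m handwheel '[[-0.0006,-0.0002,0,0,0,0,1],[-0.0013,-0.0003,0,0,0,0,1],[-0.0013,-0.0003,0,0,0,0,1]]'>/dev/null; python3 rt.py; done
```

```text
15.5 R 146.1429874299982 ang 103.18667959268124 Fr -11.347142983826098 Ft 0.09528866609076485 Fz -1.6242795609876468 [0.4943 0.0082 0.063 ]
15.875 R 146.12402016181454 ang 103.69549048474592 Fr -11.445357311882322 Ft -0.5513407297231658 Fz -1.805910238519973 [0.493  0.0079 0.063 ]
```

```bash
python3 -m handwheel '[[-0.0006,-0.0002,0,0,0,0,1],[-0.0012,-0.0003,0,0,0,0,1],[-0.0012,-0.0003,0,0,0,0,1]]'>/dev/null; python3 rt.py
python3 - <<'E'
from fx import *
p=read_camera("wrist");a=p["img"];cv2.imwrite("pics/w3.png",cv2.resize(a[40:320,120:440],(800,600)))
E
```

```text
16.25 R 146.0550997458423 ang 104.05896829914077 Fr -11.053444713874082 Ft -1.3273237996242642 Fz -1.6842978736623482 [0.4921 0.0076 0.0631]
```

View pics/w3.png

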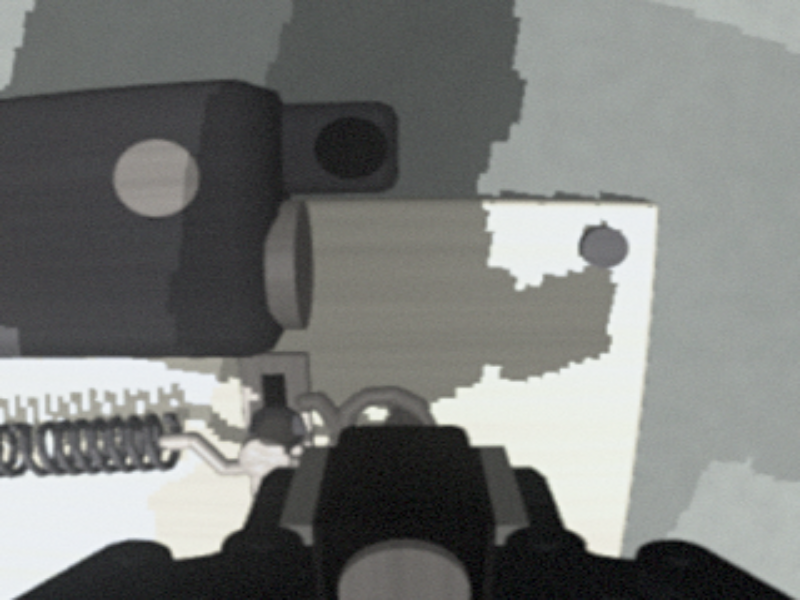

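The post at (275,420) sits inside the hook, between the coils and the lip at (320,405), and the leg has touched it gently. Now I let the spring back.

```bash
python3 -m handwheel '[[0.0003,-0.001,0,0,0,0,1],[0.0006,-0.0023,0,0,0,0,1],[0.0009,-0.0035,0,0,0,0,1],[0.0012,-0.0047,0,0,0,0,1],[0.0015,-0.0058,0,0,0,0,1],[0.0017,-0.0068,0,0,0,0,1],[0.0017,-0.0068,0,0,0,0,1]]'>/dev/null; python3 rt.py
python3 -m handwheel '[[0.0004,-0.001,0,0,0,0,1],[0.0008,-0.002,0,0,0,0,1],[0.0012,-0.003,0,0,0,0,1],[0.0012,-0.003,0,0,0,0,1]]'>/dev/null; python3 rt.py
```

```text
17.175 R 139.3933415796494 ang 104.0792283974042 Fr -9.42181925548533 Ft -0.7485958291218371 Fz -1.7368874908505487 [0.4937 0.0011 0.0631]
17.675 R 136.3497039599727 ang 104.0110253059233 Fr -8.101669789714455 Ft -0.29747254371108844 Fz -1.0829904869824696 [ 0.4946 -0.0018  0.063 ]
```

```bash
python3 -m handwheel '[[0.0006,-0.001,0,0,0,0,1],[0.0011,-0.0018,0,0,0,0,1],[0.0017,-0.0027,0,0,0,0,1],[0.0017,-0.0027,0,0,0,0,1]]'>/dev/null; python3 rt.py
python3 -m handwheel '[[0.0006,-0.001,0,0,0,0,1],[0.0011,-0.0018,0,0,0,0,1],[0.0017,-0.0027,0,0,0,0,1],[0.0017,-0.0027,0,0,0,0,1]]'>/dev/null; python3 rt.py
```

```text
18.175 R 134.51869740514766 ang 103.98476932166629 Fr -0.5830572240744567 Ft 0.1771245791954352 Fz -0.1943269697846023 [ 0.4951 -0.0036  0.0625]
18.675 R 131.1058817838692 ang 103.55113185259844 Fr -0.04067483343164894 Ft 0.01578413788757556 Fz -0.1938176221166955 [ 0.4969 -0.0066  0.0626]
```

```bash
python3 -m handwheel '[[0,0,0.002,0,0,0,1],[0,0,0.004,0,0,0,1],[0,0,0.006,0,0,0,1],[0,0,0.006,0,0,0,1]]'>/dev/null; python3 rt.py
python3 - <<'E'
from fx import *
p=read_camera("wrist");P,_=wpts(p);a=p["img"];cv2.imwrite("pics/w4.png",np.hstack([cv2.resize(a[100:320,200:400],(400,440)),cv2.resize(ortho(p,P,4.2)[100:400,380:660],(400,440))]))
E
```

```text
19.175 R 131.13741390702344 ang 103.50783198757291 Fr 0.36837513270142314 Ft 0.13193851570144158 Fz -0.5025195355111245 [ 0.497  -0.0066  0.0688]
```

View pics/w4.png

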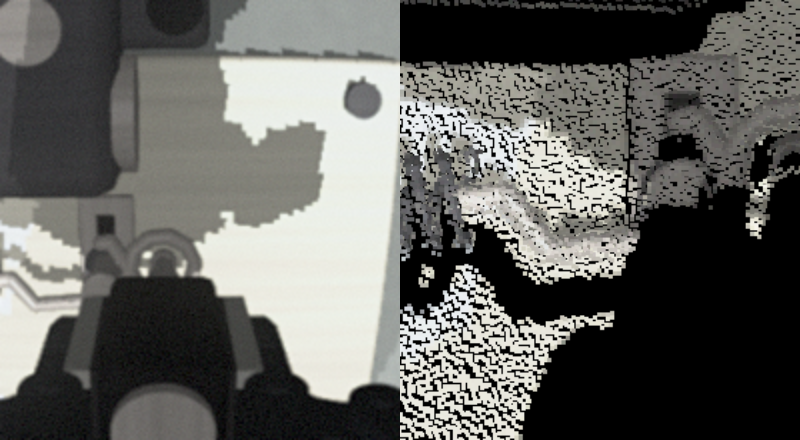

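The lip holds the post and the pin is centred in the eye ring with no force on it. Lifting out.

```bash
python3 -m handwheel '[[0,0,0.003,0,0,0,1],[0,0,0.007,0,0,0,1],[0,0,0.012,0,0,0,1],[0,0,0.018,0,0,0,1],[0,0,0.03,0,0,0,1],[0,0,0.05,0,0,0,1],[0,0,0.08,0,0,0,1],[0,0,0.08,0,0,0,1]]'; python3 rt.py
python3 - <<'E'
from fx import *
print(fixrot(65.44),np.array([.4647,.2211,.0561])-get_obs()['eef_pos'])
E
```

```text
time: 20.23
eef_pos: [0.498, -0.0068, 0.1509]
tcp_rot: [-0.205, 3.131, -0.001]
ft_force: [-0.0, -0.4, -1.6]
grip_width: 0.294
finger_force: 98.8
20.225 R 130.6902969175443 ang 103.07672431647875 Fr -0.335428712297481 Ft 0.11923373697074739 Fz -1.6329085472178775 [ 0.498  -0.0068  0.1509]
[ 0.0014  0.0033 -0.5592] [-0.03333059  0.22789877 -0.09477147]
```

```bash
python3 -m handwheel '[[-0.004,0.03,0,0,0,-0.1,1],[-0.01,0.07,0,0,0,-0.22,1],[-0.017,0.115,0,0,0,-0.34,1],[-0.024,0.16,0,0,0,-0.46,1],[-0.03,0.2,0,0,0,-0.559,1],[-0.033,0.228,-0.015,0,0,-0.559,1],[-0.033,0.228,-0.03,0,0,-0.559,1],[-0.033,0.228,-0.03,0,0,-0.559,1]]'
python3 - <<'E'
from fx import *
o=get_obs();e=o['eef_pos'];print(fixrot(65.44),np.array([.4647,.2211,.0561])-e)
p=read_camera("wrist");P,_=wpts(p);X,Y,Z=P[...,0],P[...,1],P[...,2];K=p["z_map"]>.02
for lo in np.arange(e[2]-.052,e[2]-.005,.005):
    m=K&(np.hypot(X-e[0],Y-e[1])<.02)&(Z>lo)&(Z<lo+.005)
    if m.sum()>3: print(round(lo,3),m.sum(),P[m].mean(0).round(4),P[m].min(0).round(4),P[m].max(0).round(4))
m=K&(abs(X-.465)<.08)&(abs(Y-.221)<.08)&(abs(Z-.05)<.005)
print(cv2.minAreaRect((P[m][:,:2]*1000).astype(np.float32)))
E
```

```text
time: 21.22
eef_pos: [0.4629, 0.2214, 0.1176]
tcp_rot: [-0.667, -3.068, 0.001]
ft_force: [-0.3, -0.1, -1.0]
grip_width: 0.293
finger_force: 98.9
[ 0.0004 -0.0023 -0.0008] [ 0.0017948  -0.00030329 -0.06147368]
0.071 27 [0.4601 0.2232 0.0747] [0.4584 0.2182 0.0733] [0.4642 0.2259 0.0755]
0.076 59 [0.4606 0.2228 0.0773] [0.4585 0.2185 0.0757] [0.4646 0.2258 0.0805]
0.081 12 [0.4601 0.2229 0.082 ] [0.4592 0.221  0.0806] [0.4618 0.2245 0.0832]
0.086 28 [0.459  0.2235 0.0892] [0.4574 0.2189 0.0876] [0.4626 0.2266 0.0906]
0.091 42 [0.4586 0.2236 0.0929] [0.4574 0.2199 0.0906] [0.4616 0.2266 0.0955]
0.111 38 [0.4514 0.2273 0.115 ] [0.4468 0.2164 0.1137] [0.457  0.2377 0.1156]
((462.266357421875, 222.70729064941406), (70.31754302978516, 75.69872283935547), 57.222068786621094)
```

```bash
python3 -m handwheel '[[0.0018,-0.0003,0,0,-0.002,0,1],[0.0018,-0.0003,-0.01,0,-0.002,0,1],[0.0018,-0.0003,-0.02,0,-0.002,0,1],[0.0018,-0.0003,-0.03,0,-0.002,0,1],[0.0018,-0.0003,-0.04,0,-0.002,0,1],[0.0018,-0.0003,-0.05,0,-0.002,0,1],[0.0018,-0.0003,-0.056,0,-0.002,0,1],[0.0018,-0.0003,-0.056,0,-0.002,0,1]]'
python3 -m handwheel '[[0,0,-0.002,0,0,0,1],[0,0,-0.004,0,0,0,1],[0,0,-0.005,0,0,0,1],[0,0,-0.005,0,0,0,1]]'; python3 st.py
```

```text
time: 22.28
eef_pos: [0.4654, 0.2211, 0.0622]
tcp_rot: [0.668, 3.069, 0.001]
ft_force: [0.5, -1.1, -0.4]
grip_width: 0.295
finger_force: 98.9
time: 22.78
eef_pos: [0.4656, 0.2211, 0.0576]
tcp_rot: [0.667, 3.068, 0.001]
ft_force: [0.1, -0.1, -1.2]
grip_width: 0.292
finger_force: 98.9
22.775 [ 0.285  0.364 -0.404  0.8   -0.     0.714] [0.4656 0.2211 0.0576] [6.670e-01 3.068e+00 1.000e-03] [ 0.11 -0.08 -1.24] [-0.    0.03  0.06] 0.292 98.93035054206848
ty 65.45138415467619
```

```bash
python3 -m handwheel '[[-0.0008,0,-0.001,0,0,0,1],[-0.0008,0,-0.001,0,0,0,1]]'
python3 -m handwheel '[[0,0,-0.0005,0,0,0,1],[0,0,-0.0005,0,0,0,1]]'
```

```text
time: 23.02
eef_pos: [0.4648, 0.2211, 0.0565]
tcp_rot: [0.668, 3.068, 0.001]
ft_force: [0.4, 0.7, -1.2]
grip_width: 0.292
finger_force: 98.9
time: 23.28
eef_pos: [0.4649, 0.2211, 0.0562]
tcp_rot: [0.668, 3.068, 0.001]
ft_force: [-0.0, 0.1, 1.6]
grip_width: 0.291
finger_force: 99.4
```

Contact is starting, so it is seated. Releasing, then backing straight up.

```bash
python3 -m handwheel '[[0,0,-0.0003,0,0,0,1],[0,0,-0.0003,0,0,0,0.6],[0,0,-0.0003,0,0,0,0.4],[0,0,-0.0003,0,0,0,0.2],[0,0,-0.0003,0,0,0,0],[0,0,-0.0003,0,0,0,0],[0,0,-0.0003,0,0,0,0],[0,0,-0.0003,0,0,0,0]]'
python3 -m handwheel '[[0,0,0.01,0,0,0,0],[0,0,0.03,0,0,0,0],[0,0,0.06,0,0,0,0],[0,0,0.1,0,0,0,0],[0,0,0.15,0,0,0,0],[-0.02,0,0.18,0,0,0,0],[-0.04,0,0.2,0,0,0,0],[-0.04,0,0.2,0,0,0,0]]'
python3 m.py
python3 - <<'E'
from fx import *
t=read_camera("top");s=read_camera("side");w=read_camera("wrist")
a=[cv2.resize(t["img"][180:280,90:345],(800,314)),cv2.resize(np.hstack([s["img"][190:270,260:350],s["img"][265:345,300:390]]),(640,284))]
o=np.zeros((600,800,3),np.uint8);o[:314]=a[0];o[316:600,:640]=a[1];cv2.imwrite("pics/end.png",o)
E
```

```text
time: 24.28
eef_pos: [0.4648, 0.2211, 0.0558]
tcp_rot: [0.668, 3.068, 0.001]
ft_force: [0.8, -0.2, -0.4]
grip_width: 0.999
finger_force: 0.0
time: 25.28
eef_pos: [0.4246, 0.2213, 0.2577]
tcp_rot: [0.666, 3.066, 0.004]
ft_force: [0.6, 0.3, -1.0]
grip_width: 0.997
finger_force: 0.0
top holder top 831 (array([466.8, 222.1]), array([71.6, 79.9]), 57.2)
puller top 151 (array([466.9, 221.7]), array([26.1, 25.6]), 65.9) 0.0972697769664741
fixture 4762 (array([518.7, -49.3]), array([150.7, 250. ]), 7.9)
side holder top 693 (array([463.6, 220.4]), array([72.4, 81.8]), 59.1)
puller top 157 (array([463.4, 221.1]), array([28.1, 24.9]), 65.5) 0.09633417190692717
fixture 2518 (array([515. , -50.8]), array([150., 253.]), 8.1)
```

View pics/end.png

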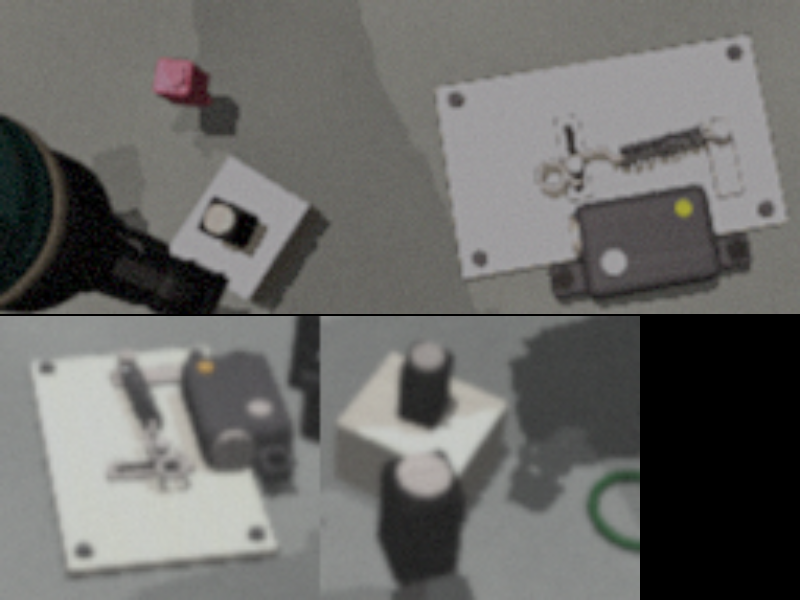

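The spring is hooked on the post, with its eye at (550,178) beyond the post at (573,160). The puller stands upright in its holder at (225,222), back where it was. Handing in.

```bash
python3 -c "
from plant import *
print(close_job())"
```

```text
the job is handed in; nothing more can be done
None
```

The job is handed in at about 25 s on the robot's clock: the spring's hook holds on the post by itself, and the puller is back upright in its holder. The estimated peak stretch was about 27 to 30 mm (limit 34), and the hook pressed the post sideways with about 1.3 N.

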